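Put the luthier's tools back on their silhouettes

TASK

Tidy the instrument maker's bench: put the finger plane, the sanding block, the crank wheel and the spokeshave each back on the board that bears its own silhouette, upright, centred on the silhouette and lined up with it (either way round will do). Set each one down rather than dropping it, and leave the varnish jar and the peg pot where they stand.

Things in the scene. Friction and masses are not known exactly. Their poses are not given: they have to be found in the camera images.
- plane: Small brass finger plane, its plan a straight-sided oval (rounded ends) 64 mm long, 30 mm wide; brass body 26 mm high with straight sides, and a small steel blade and dark wedge on top (to 43 mm). About 0.2 kg; grip across the 30 mm sides. Origin: centre of its underside; z up. y is the long axis, x the short one; at yaw 0 y is world y. Either way round is right.
- block: Rectangular sanding block 80 x 42 mm, 34 mm high: pale cork below (22 mm), dark wood above. About 0.09 kg; grip across the 42 mm width. Origin: centre of its underside; z up. y is the long axis, x the short one; at yaw 0 y is world y. Either way round is right.
- wheel: Round steel crank wheel, 72 mm across and 12 mm thick, lying flat, with a brass hub 22 mm across standing up from its centre to 42 mm above the underside. About 0.28 kg; grip the hub. Origin: centre of its underside; z up. Its yaw is of no account.
- shave: Small spokeshave: dark steel middle 46 mm long, 28 mm wide, 26 mm high (brass screws to 29 mm), a pale round wooden handle 18 mm thick at each end, 4 mm clear of the surface; 116 mm over all. About 0.15 kg; grip across the 28 mm middle. Origin: centre of its underside; z up. y is the long axis, x the short one; at yaw 0 y is world y. Either way round is right.
- plane_board: Board for the finger plane. Fixed plywood storage board, 10 mm thick (80 x 110 mm), lying on the bench, with a dark flat silhouette inlaid at its centre: a straight-sided oval 72 x 38 mm. Origin: centre of its underside, under the silhouette's centre; z up, top face at z = 10 mm; the board never moves. y is the long axis, x the short one; at yaw 0 y is world y.
- block_board: Board for the sanding block. Fixed plywood storage board, 10 mm thick (85 x 116 mm), lying on the bench, with a dark flat silhouette inlaid at its centre: a rectangle 88 x 50 mm. Origin: centre of its underside, under the silhouette's centre; z up, top face at z = 10 mm; the board never moves. y is the long axis, x the short one; at yaw 0 y is world y.
- wheel_board: Board for the crank wheel. Fixed plywood storage board, 10 mm thick (104 x 104 mm), lying on the bench, with a dark flat silhouette inlaid at its centre: a round disc 80 mm across. Origin: centre of its underside, under the silhouette's centre; z up, top face at z = 10 mm; the board never moves.
- shave_board: Board for the spokeshave. Fixed plywood storage board, 10 mm thick (76 x 136 mm), lying on the bench, with a dark flat silhouette inlaid at its centre: a bar 124 x 26 mm with a wider middle 54 x 36 mm. Origin: centre of its underside, under the silhouette's centre; z up, top face at z = 10 mm; the board never moves. y is the long axis, x the short one; at yaw 0 y is world y.
- varnish_jar: Amber glass varnish jar with a black cap, 56 mm across, 85 mm high; a bystander, not to be moved. Origin: centre of its underside; z up.
- peg_pot: Orange pot 64 mm across holding dark wooden tuning pegs, about 100 mm high in all; a bystander, not to be moved. Origin: centre of its underside; z up.
Not all that is in view belongs to the job. Of the things shaped like the wheel, the steel one is meant.

How it is judged:
By the outcome, as a careful person would: the job done as asked, in the order asked, and still so for the second after the job is handed in, with the robot touching nothing.
It also fails if it takes over 106 s, if anything falls off the work surface, if the arm or the gripper's body presses on something with over 40 N, if the wrist force passes 120 N, or if a joint passes its speed limit or range.

ROBOT

A 6-joint arm with a two-finger parallel gripper is mounted at the origin on the work surface. World frame = base frame: x ahead of the robot, y to its left, z up, the work surface at z = 0. Lengths are in m, angles in degrees, forces in N, time in s.
With the tool pointing down it reaches from about 0.35 to 0.875 m from the base axis. Payload 4.2 kg.
Tool frame: the origin (TCP) lies at the very end of the fingers, on their centre line; the grasp point (between the pads) lies 19 mm behind it; z points along the fingers, y is the line along which they close (so a half turn about z gives the same grasp; the last joint's range is limited). The gripper opens to 87 mm and grips with 3 to 60 N. Pads are 19 mm wide; open, the fingers measure 117 mm over their backs; the gripper's body (75 mm by 190 mm) begins 51 mm behind the grasp point.
Start: joints at [90.676, 22.042, 0.453, 0, -68.411, -14.817], TCP at [0.153, 0.606, 0.223] pointing down, gripper open.
Joint ranges: [-179.83, 179.83], [-69.29, 118.12], [-61.27, 80.66], [-181.25, 117.63], [-171.15, -9.14], [-177.46, 177.46]. Speed limits (degrees/s): [159.86, 159.86, 180, 180, 180, 180].

INTERFACE

Orientations are given as a 3x3 rotation matrix whose columns are the frame's x, y, z axes.
In Python, from station import monitor, cams, ticket gives the robot as it stands.
- The arm moves only by the tool drive_tool, never from a script. Its argument "moves" is a list of rows, each an object with "delta_pos": the shift along the tool's x, y, z in mm, a list of three; "turn": the turn about the tool's z in rad; "claw": the opening, from 0 (shut) to 1 (fully open). A call has 1 to 12 rows; each row shifts and turns the commanded pose from where the row before left it, along the tool's axes as they then stand; what a row does not reach is not made up. A row lasts 1/8 s, in which the tool goes at most 62.5 mm and 10.7 degrees, less where a joint would pass 70% of its speed; a pose out of reach is approached as far as the arm can. A call is refused whole if a number of a shift passes 62.5 or a number of a turn 0.188, either way. A call with a gripper value outside its range is refused whole. The fingers move at their own pace and stop on an object; the grip force is fixed at half the most. Time passes only in rows, so rows that do not move let the fingers close. It gives the time, the measured TCP pose, the force, the opening and the grip force at its end, in the units of the state.
- monitor.sense(): the state, without advancing time (a new reading comes with each control period).
- cams.capture(name): name is "side" or "top" or "wrist"; returns a dict with "color" (420x560x3 uint8, red, green, blue), "range_z" (420x560 float32, m along the optical axis (not along the pixel's ray), 0 where there is no reading), "vertical_fov" (degrees; the focal length in pixels is half the picture's height over the tangent of half this angle, whatever the lens; pixels are square), "cx", "cy" (the principal point, pixels), "extrinsics" (4x4, takes a point from camera to world coordinates). Camera axes: x right, y down, z forward; pixel columns grow to the right and rows downward; lengths in m; the calibration is good to about 2 mm. The wrist camera is an equidistant fisheye: a pixel r from the principal point sees the ray r / f radians off the axis. A picture is of the moment at which its call begins.
- ticket.finish_job(): hands the job in; it is judged then, once.
The state is a dict: "time_s": time; "joints": joint angles; "joint_velocities": joint speeds; "effort": joint torques, N m; "tcp_pos": TCP position; "ee_rot": TCP orientation; "wrist_force": force on the tool from outside, world axes, zero at the start; "moment": the same for the moment, N m; "gripper_width": opening from 0.0 (shut) to 1.0 (fully open); "gripper_force": force on a finger pad.
Only numpy, scipy, OpenCV 4.12 (cv2) and the standard library are available. Lean on these libraries where they do the work, as an engineer would, in place of code of your own. Each camera call takes 0.05 s, during which the arm holds its last target. There are 200 camera calls.

## Working session

There is one attempt and no reset: what is moved stays moved. The work goes in short steps, Python scripts to look and compute and a tool call to move; the robot and the scene stay as the last step left them, time stands still between calls to the robot, and variables do not carry over. Pictures are saved under pics/ and viewed, at most 14 in all, crops included, and the job is handed in when it is done.

Besides the shell and the picture viewer there is one more tool, called by a JSON object that holds its "fn" and its "kwargs". drive_tool: Moves the arm, as the interface text tells. Its arguments: {"type":"object","properties":{"moves":{"type":"array","items":{"type":"object","properties":{"delta_pos":{"type":"array","items":{"type":"number"}},"turn":{"type":"number"},"claw":{"type":"number"}}}}},"required":["moves"]}

```bash
mkdir -p pics; ls; cat > h.py <<'E'
import numpy as np, cv2
from station import monitor, cams, ticket
def shot(n):
    c=cams.capture(n); np.savez(f'{n}.npz',**c); return c
def cloud(c):
    z=c['range_z'];h,w=z.shape;f=h/2/np.tan(np.radians(float(c['vertical_fov'])/2))
    u,v=np.meshgrid(np.arange(w),np.arange(h))
    p=np.stack([(u-c['cx'])/f*z,(v-c['cy'])/f*z,z],-1)
    E=c['extrinsics'];return p@E[:3,:3].T+E[:3,3]
E
python3 - <<'E'
from h import *
for n in('top','side'):
    c=shot(n);cv2.imwrite(f'pics/{n}0.png',c['color'][...,::-1]);print(n,c['vertical_fov'],c['extrinsics'].round(3).tolist())
s=monitor.sense();print(s['time_s'],s['tcp_pos'],s['ee_rot'],s['gripper_width'])
E
```

```text
pics
top 53.196719826095205 [[-0.007, -0.992, 0.124, 0.436], [-1.0, 0.006, -0.005, -0.007], [0.004, -0.124, -0.992, 0.951], [0.0, 0.0, 0.0, 1.0]]
side 44.79856330080115 [[0.71, -0.541, 0.451, 0.049], [-0.704, -0.554, 0.444, -0.49], [0.01, -0.633, -0.774, 0.896], [0.0, 0.0, 0.0, 1.0]]
0.1 [0.15252645 0.60554566 0.22155395] [[ 9.69670360e-01 -2.44416125e-01 -3.88728449e-04]
 [-2.44416412e-01 -9.69668356e-01 -1.97402685e-03]
 [ 1.05546317e-04  2.00916693e-03 -9.99997976e-01]] 0.9994857257577253
```

View pics/top0.png

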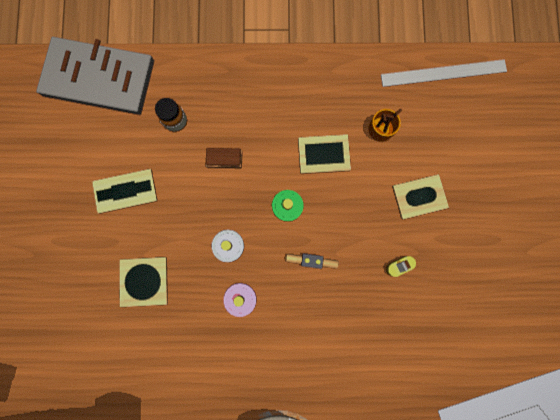

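View pics/side0.png

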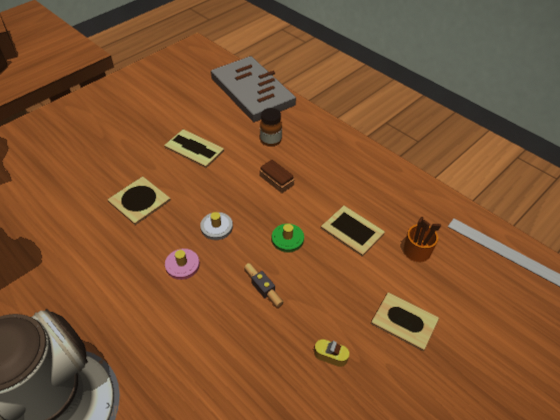

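The top view shows three wheel-shaped things: green (288,205), pale grey (228,246) and pink (240,300). The grey one fits "steel", which I'll confirm in a crop. The other things in the top view:

| Thing | Pixel |
|---|---|
| Plane | (402,266) |
| Block | (224,158) |
| Shave | (312,261) |
| Plane board | (420,197) |
| Block board | (325,153) |
| Wheel board | (143,282) |
| Shave board | (125,191) |
| Jar | (170,113) |
| Pot | (385,124) |

The side view shows the same layout, with the grey wheel at (216,225).

```bash
cat >> h.py <<'E'
def rect(pts):
    (x,y),(a,b),t=cv2.minAreaRect((pts*1000).astype(np.float32))
    if a>b: t+=90   # t: direction of short side -> long axis = t+90
    t=((t+90)%180)  # world angle of long axis from x
    return round(x,1),round(y,1),round(max(a,b),1),round(min(a,b),1),round(t,1)
E
python3 - <<'E'
from h import *
c=dict(np.load('top.npz'));P=cloud(c);s=dict(np.load('side.npz'));Q=cloud(s)
im=c['color'];crop=cv2.resize(im[190:330,200:340,::-1],(560,560),interpolation=cv2.INTER_CUBIC);cv2.imwrite('pics/crop1.png',crop)
def comp(P,lo,hi,dark,name,img):
    m=(P[...,2]>lo)&(P[...,2]<hi)
    m&=(P[...,0]>.2)
    if dark: m&=img.max(-1)<70
    n,l,st,ce=cv2.connectedComponentsWithStats(m.astype(np.uint8))
    print(name,lo,hi,dark)
    for i in range(1,n):
        if st[i,4]<40: continue
        p=P[l==i]; print('  px',ce[i].round(),st[i,4],rect(p[:,:2]),'mean',(p[:,:2].mean(0)*1000).round(1),'zmed %.1f max %.1f'%(np.median(p[:,2])*1e3,p[:,2].max()*1e3))
comp(P,.005,.2,0,'top',im);comp(P,.005,.014,1,'top',im)
comp(Q,.005,.2,0,'side',s['color']);comp(Q,.005,.015,1,'side',s['color'])
E
```

```text
top 0.005 0.2 0
  px [95. 75.] 6453 (862.5, 419.6, 243.0, 151.6, 78.5) mean [852.7 416.6] zmed 28.7 max 40.6
  px [170. 115.] 776 (750.5, 234.6, 52.9, 52.2, 178.4) mean [745.2 231.1] zmed 81.2 max 89.2
  px [385. 124.] 778 (729.5, -242.7, 63.5, 61.2, 134.3) mean [ 727.9 -241.8] zmed 42.0 max 98.8
  px [324. 154.] 1774 (670.4, -109.0, 116.0, 85.8, 93.3) mean [ 670.1 -108.8] zmed 8.4 max 14.0
  px [223. 158.] 713 (659.2, 120.5, 78.7, 41.8, 88.3) mean [656.6 119.5] zmed 31.8 max 36.7
  px [124. 191.] 1967 (586.7, 347.5, 136.8, 76.7, 102.2) mean [586.1 347. ] zmed 9.1 max 15.1
  px [420. 197.] 1628 (569.6, -326.6, 110.8, 79.8, 103.8) mean [ 569.1 -326.2] zmed 8.3 max 13.8
  px [287. 205.] 781 (550.5, -23.1, 70.5, 70.5, 146.1) mean [550.2 -23.2] zmed 11.1 max 43.3
  px [227. 246.] 808 (461.1, 111.7, 70.4, 70.2, 134.9) mean [460.6 110.7] zmed 11.2 max 44.6
  px [312. 261.] 528 (425.8, -76.2, 115.3, 27.8, 82.1) mean [425.8 -76.1] zmed 22.3 max 30.7
  px [143. 282.] 2211 (382.7, 298.3, 105.7, 104.0, 92.6) mean [382.7 297.1] zmed 9.2 max 14.9
  px [401. 266.] 405 (413.0, -272.1, 64.4, 30.1, 1
[... 1828 characters left out ...]
09.4 -276.3] zmed 25.4 max 44.1
side 0.005 0.015 1
  px [237. 102.] 116 (787.8, 423.1, 227.0, 25.5, 84.8) mean [785.8 405.4] zmed 10.7 max 15.0
  px [286. 106.] 43 (871.4, 296.4, 53.8, 6.6, 167.4) mean [872.  295.4] zmed 9.8 max 14.9
  px [194. 146.] 354 (587.1, 346.6, 123.3, 35.6, 102.5) mean [587.9 346.3] zmed 9.9 max 14.2
  px [275. 184.] 71 (640.6, 110.4, 77.0, 29.3, 112.6) mean [643.8 106.6] zmed 10.7 max 15.0
  px [138. 198.] 648 (383.9, 297.2, 77.7, 77.4, 69.0) mean [383.5 297.4] zmed 9.6 max 14.2
  px [353. 228.] 642 (672.1, -109.5, 86.3, 50.6, 92.8) mean [ 672.1 -110.4] zmed 10.0 max 14.7
  px [405. 319.] 530 (571.3, -327.7, 69.3, 38.3, 104.9) mean [ 570.9 -328.3] zmed 10.0 max 14.7
```

View pics/crop1.png

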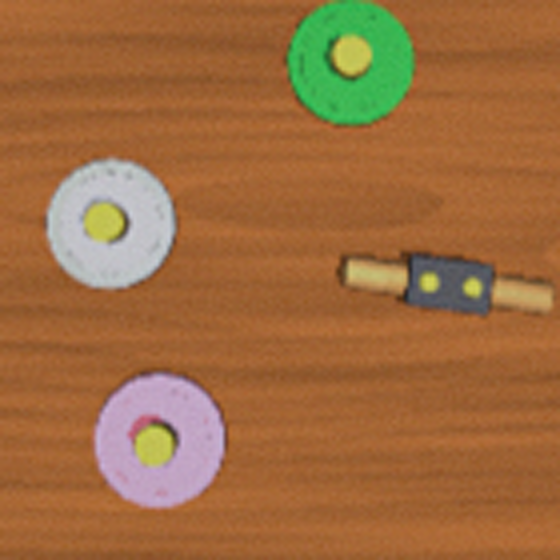

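The crop confirms it: the disc at (110,222) is plain steel-grey, while the others are green (350,60) and pink (160,440), so the grey one is the wheel. Next I'll write a planner and move over the plane.

```bash
cat >> h.py <<'E'
def plan(*wps):
    s=monitor.sense();R=np.array(s['ee_rot']);p=np.array(s['tcp_pos'])*1e3
    psi=np.degrees(np.arctan2(R[1,0],R[0,0]));print('t',s['time_s'],'tcp',p.round(1),'psi',round(psi,2),'j',np.round(s['joints'],1),'F',np.round(s['wrist_force'],1),'g',round(s['gripper_width'],3),s['gripper_force'])
    for *q,a in wps:
        q=np.array(q);d=R.T@(q-p)
        t=0 if a is None else (psi-a+90)%180-90
        n=int(np.ceil(max(abs(d).max()/60,np.linalg.norm(d)/62,abs(t)/10.5,1)))
        print('shift',d.round(1),'turn %.3f rad'%np.radians(t),'| rows',n,'per row',(d/n).round(1),round(np.radians(t)/n,4))
        th=np.radians(t);R=R@np.array([[np.cos(th),-np.sin(th),0],[np.sin(th),np.cos(th),0],[0,0,1]]);psi-=t;p=q
E
python3 - <<'E'
from h import *
plan((450,150,200,None),(413,-273,200,None),(413,-273,200,115.5))
E
```

```text
t 0.1 tcp [152.5 605.5 221.6] psi -14.15 j [ 90.7  22.1   0.4  -0.  -68.4 -14.8] F [0.5 1.  0.2] g 0.999 0.0
shift [399.8 369.   22.3] turn 0.000 rad | rows 9 per row [44.4 41.   2.5] 0.0
shift [ 67.5 419.2   0.8] turn 0.000 rad | rows 7 per row [ 9.6 59.9  0.1] 0.0
shift [0. 0. 0.] turn 0.879 rad | rows 5 per row [0. 0. 0.] 0.1758
```

{"fn": "drive_tool", "kwargs": {"moves": [{"delta_pos": [44,41,2],"turn": 0,"claw": 1},{"delta_pos": [44,41,2],"turn": 0,"claw": 1},{"delta_pos": [44,41,2],"turn": 0,"claw": 1},{"delta_pos": [44,41,2],"turn": 0,"claw": 1},{"delta_pos": [44,41,2],"turn": 0,"claw": 1},{"delta_pos": [44,41,2],"turn": 0,"claw": 1},{"delta_pos": [44,41,2],"turn": 0,"claw": 1},{"delta_pos": [44,41,2],"turn": 0,"claw": 1},{"delta_pos": [48,41,6],"turn": 0,"claw": 1}]}}

```text
time_s: 1.23
tcp_pos: [0.4506, 0.1496, 0.2008]
ee_rot: [[0.97, -0.244, 0.001], [-0.244, -0.97, 0.001], [0.001, -0.001, -1.0]]
wrist_force: [1.3, 0.9, 0.1]
gripper_width: 1.003
gripper_force: 0.0
```

{"fn": "drive_tool", "kwargs": {"moves": [{"delta_pos": [10,60,0],"turn": 0,"claw": 1},{"delta_pos": [10,60,0],"turn": 0,"claw": 1},{"delta_pos": [10,60,0],"turn": 0,"claw": 1},{"delta_pos": [10,60,0],"turn": 0,"claw": 1},{"delta_pos": [10,60,0],"turn": 0,"claw": 1},{"delta_pos": [10,60,0],"turn": 0,"claw": 1},{"delta_pos": [8,59,0],"turn": 0.176,"claw": 1},{"delta_pos": [0,0,0],"turn": 0.176,"claw": 1},{"delta_pos": [0,0,0],"turn": 0.176,"claw": 1},{"delta_pos": [0,0,0],"turn": 0.176,"claw": 1},{"delta_pos": [0,0,0],"turn": 0.175,"claw": 1},{"delta_pos": [0,0,0],"turn": 0,"claw": 1}]}}

```text
time_s: 2.72
tcp_pos: [0.4131, -0.2716, 0.2003]
ee_rot: [[0.432, -0.902, -0.001], [-0.902, -0.432, 0.0], [-0.001, 0.001, -1.0]]
wrist_force: [0.2, -0.7, 0.1]
gripper_width: 1.003
gripper_force: 0.0
```

```bash
python3 - <<'E'
from h import *
plan((413,-273,60,115.5))
c=shot('wrist');print(c['vertical_fov'],c['cx'],c['cy'],c['extrinsics'].round(3).tolist());cv2.imwrite('pics/w1.png',c['color'][...,::-1])
E
```

```text
t 2.725 tcp [ 413.1 -271.6  200.3] psi -64.39 j [-14.5  10.4 -19.4  -0.  -60.3  40.1] F [ 0.2 -0.7  0.1] g 1.003 0.0
shift [  1.3   0.7 140.3] turn 0.002 rad | rows 3 per row [ 0.4  0.2 46.8] 0.0006
65.70646984690485 283.1424123272961 209.25854584853215 [[-0.901, -0.416, -0.119, 0.445], [-0.433, 0.867, 0.246, -0.339], [0.001, 0.273, -0.962, 0.362], [0.0, 0.0, 0.0, 1.0]]
```

View pics/w1.png

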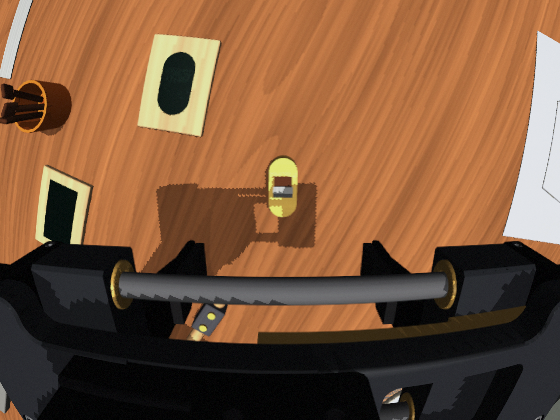

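The wrist view shows the plane upright at (283,187), its long axis along the image vertical, so it's lined up with the tool. Its board is at (178,85), and the fingers frame the bottom edge of the picture. I'll measure both with the fisheye model.

```bash
cat >> h.py <<'E'
def wcloud(c):
    z=c['range_z'].astype(float);h,w=z.shape;f=h/2/np.tan(np.radians(float(c['vertical_fov'])/2))
    u,v=np.meshgrid(np.arange(w)-c['cx'],np.arange(h)-c['cy']);r=np.hypot(u,v)+1e-9;k=np.tan(r/f)/r
    p=np.stack([u*k*z,v*k*z,z],-1);E=c['extrinsics'];return p@E[:3,:3].T+E[:3,3]
def comps(P,img,lo,hi,dark=0,near=None,rad=.12,minpx=60):
    m=(P[...,2]>lo)&(P[...,2]<hi)
    if near is not None: m&=np.hypot(P[...,0]-near[0]/1e3,P[...,1]-near[1]/1e3)<rad
    if dark: m&=img.max(-1)<dark
    n,l,st,ce=cv2.connectedComponentsWithStats(m.astype(np.uint8))
    for i in range(1,n):
        if st[i,4]>=minpx:
            p=P[l==i];print('  px',ce[i].round(),st[i,4],rect(p[:,:2]),'mean',(p[:,:2].mean(0)*1000).round(1),'zmed %.1f max %.1f'%(np.median(p[:,2])*1e3,p[:,2].max()*1e3))
def wlook(*near,lo=.005,hi=.11,dark=0,new=True):
    c=shot('wrist') if new else dict(np.load('wrist.npz'));P=wcloud(c)
    for n in near: print(n);comps(P,c['color'],lo,hi,dark,n)
    return c,P
E
python3 - <<'E'
from h import *
wlook((413,-273),(570,-327),new=False)
wlook((570,-327),lo=.003,hi=.016,dark=70,new=False)
E
```

```text
(413, -273)
  px [199. 126.] 194 (528.8, -296.8, 29.1, 12.8, 102.5) mean [ 526.2 -293.6] zmed 9.5 max 12.0
  px [283. 186.] 1566 (414.4, -274.4, 63.9, 29.7, 115.1) mean [ 415.4 -275.9] zmed 26.3 max 44.1
(570, -327)
  px [178.  84.] 6411 (571.4, -328.0, 110.3, 81.2, 103.8) mean [ 569.3 -328.3] zmed 10.1 max 12.8
(570, -327)
  px [176.  83.] 1726 (571.5, -328.0, 71.0, 38.0, 103.1) mean [ 571.2 -328.1] zmed 10.5 max 12.7
```

{"fn": "drive_tool", "kwargs": {"moves": [{"delta_pos": [2.5,0,50],"turn": 0,"claw": 1},{"delta_pos": [0,0,50],"turn": 0,"claw": 1},{"delta_pos": [0,0,40],"turn": 0,"claw": 1},{"delta_pos": [0,0,30],"turn": 0,"claw": 1},{"delta_pos": [0,0,16],"turn": 0,"claw": 1},{"delta_pos": [0,0,10],"turn": 0,"claw": 1},{"delta_pos": [0,0,0],"turn": 0,"claw": 1}]}}

```text
time_s: 3.65
tcp_pos: [0.4143, -0.2739, 0.0042]
ee_rot: [[0.431, -0.902, -0.001], [-0.902, -0.431, 0.0], [-0.001, 0.001, -1.0]]
wrist_force: [0.1, 0.5, 0.8]
gripper_width: 1.0
gripper_force: 0.0
```

{"fn": "drive_tool", "kwargs": {"moves": [{"claw": 0.2},{"claw": 0.2},{"claw": 0.2},{"claw": 0.2},{"claw": 0.2},{"claw": 0.2}]}}

```text
invalid input
```

{"fn": "drive_tool", "kwargs": {"moves": [{"delta_pos": [0,0,0],"turn": 0,"claw": 0.2},{"delta_pos": [0,0,0],"turn": 0,"claw": 0.2},{"delta_pos": [0,0,0],"turn": 0,"claw": 0.2},{"delta_pos": [0,0,0],"turn": 0,"claw": 0.2},{"delta_pos": [0,0,0],"turn": 0,"claw": 0.2},{"delta_pos": [0,0,0],"turn": 0,"claw": 0.2}]}}

```text
time_s: 4.4
tcp_pos: [0.4145, -0.2739, 0.0046]
ee_rot: [[0.43, -0.903, 0.0], [-0.903, -0.43, -0.0], [0.0, -0.0, -1.0]]
wrist_force: [0.2, -1.1, -0.2]
gripper_width: 0.403
gripper_force: 0.0
```

Still closing; continue, then lift.

{"fn": "drive_tool", "kwargs": {"moves": [{"delta_pos": [0,0,0],"turn": 0,"claw": 0.1},{"delta_pos": [0,0,0],"turn": 0,"claw": 0.1},{"delta_pos": [0,0,0],"turn": 0,"claw": 0.1},{"delta_pos": [0,0,0],"turn": 0,"claw": 0.1}]}}

```text
time_s: 4.9
tcp_pos: [0.4146, -0.2739, 0.0046]
ee_rot: [[0.431, -0.903, 0.0], [-0.903, -0.431, -0.0], [0.0, -0.0, -1.0]]
wrist_force: [-0.3, 0.6, -0.4]
gripper_width: 0.341
gripper_force: 30.1
```

{"fn": "drive_tool", "kwargs": {"moves": [{"delta_pos": [0,0,-5],"turn": 0,"claw": 0.1},{"delta_pos": [0,0,-20],"turn": 0,"claw": 0.1},{"delta_pos": [0,0,-35],"turn": 0,"claw": 0.1},{"delta_pos": [0,0,-10],"turn": 0,"claw": 0.1}]}}

```text
time_s: 5.4
tcp_pos: [0.4155, -0.2743, 0.0764]
ee_rot: [[0.43, -0.903, 0.004], [-0.903, -0.43, -0.001], [0.003, -0.003, -1.0]]
wrist_force: [0.0, -0.3, -1.7]
gripper_width: 0.346
gripper_force: 30.1
```

```bash
python3 - <<'E'
from h import *
plan((570.8,-328,74.5,103.6),(570.8,-328,14.5,103.6))
E
```

```text
t 5.4 tcp [ 415.5 -274.3   76.4] psi -64.5 j [-14.7  19.2 -28.4   0.  -42.2  40.2] F [ 0.  -0.3 -1.7] g 0.346 30.07969290629262
shift [ 115.3 -117.     2.6] turn 0.208 rad | rows 3 per row [ 38.4 -39.    0.9] 0.0692
shift [-0.1  0.2 60. ] turn 0.000 rad | rows 1 per row [-0.1  0.2 60. ] 0.0
```

{"fn": "drive_tool", "kwargs": {"moves": [{"delta_pos": [20,-20,0],"turn": 0,"claw": 0.1},{"delta_pos": [38,-39,0],"turn": 0,"claw": 0.1},{"delta_pos": [38,-39,0],"turn": 0,"claw": 0.1},{"delta_pos": [19.3,-19,0],"turn": 0.1,"claw": 0.1},{"delta_pos": [0,0,0],"turn": 0.108,"claw": 0.1},{"delta_pos": [0,0,20],"turn": 0,"claw": 0.1},{"delta_pos": [0,0,20],"turn": 0,"claw": 0.1},{"delta_pos": [0,0,10],"turn": 0,"claw": 0.1},{"delta_pos": [0,0,0],"turn": 0,"claw": 0.1},{"delta_pos": [0,0,0],"turn": 0,"claw": 0.1}]}}

```text
time_s: 6.65
tcp_pos: [0.5703, -0.3278, 0.0252]
ee_rot: [[0.235, -0.972, 0.001], [-0.972, -0.235, -0.001], [0.001, -0.001, -1.0]]
wrist_force: [-0.1, -0.1, -1.8]
gripper_width: 0.346
gripper_force: 30.1
```

```bash
python3 - <<'E'
from h import *
plan((570.8,-328,14.5,103.6))
E
```

```text
t 6.65 tcp [ 570.3 -327.8   25.2] psi -76.41 j [-15.8  35.7  -7.4   0.  -46.9  29.4] F [-0.1 -0.1 -1.8] g 0.346 30.080048677918967
shift [ 0.3 -0.5 10.7] turn -0.000 rad | rows 1 per row [ 0.3 -0.5 10.7] -0.0001
```

{"fn": "drive_tool", "kwargs": {"moves": [{"delta_pos": [0.3,-0.5,5],"turn": 0,"claw": 0.1},{"delta_pos": [0,0,3],"turn": 0,"claw": 0.1},{"delta_pos": [0,0,1.5],"turn": 0,"claw": 0.1},{"delta_pos": [0,0,1],"turn": 0,"claw": 0.1},{"delta_pos": [0,0,0],"turn": 0,"claw": 0.1}]}}

```text
time_s: 7.28
tcp_pos: [0.5702, -0.3278, 0.0147]
ee_rot: [[0.235, -0.972, -0.0], [-0.972, -0.235, -0.0], [0.0, 0.0, -1.0]]
wrist_force: [-1.3, -0.2, 1.8]
gripper_width: 0.342
gripper_force: 30.1
```

Contact is felt: the vertical force went from -1.8 to +1.8 N. Release and rise.

{"fn": "drive_tool", "kwargs": {"moves": [{"delta_pos": [0,0,0],"turn": 0,"claw": 0.6},{"delta_pos": [0,0,0],"turn": 0,"claw": 0.6},{"delta_pos": [0,0,0],"turn": 0,"claw": 0.6},{"delta_pos": [0,0,-10],"turn": 0,"claw": 1},{"delta_pos": [0,0,-40],"turn": 0,"claw": 1},{"delta_pos": [0,0,-50],"turn": 0,"claw": 1},{"delta_pos": [0,0,-50],"turn": 0,"claw": 1},{"delta_pos": [0,0,-30],"turn": 0,"claw": 1},{"delta_pos": [0,0,0],"turn": 0,"claw": 1}]}}

```text
time_s: 8.4
tcp_pos: [0.5719, -0.3285, 0.1986]
ee_rot: [[0.235, -0.972, 0.008], [-0.972, -0.235, -0.003], [0.005, -0.007, -1.0]]
wrist_force: [0.3, -0.5, 0.2]
gripper_width: 0.996
gripper_force: 0.0
```

```bash
python3 - <<'E'
from h import *
c,P=wlook((570,-327),lo=.005)
comps(P,c['color'],.02,.06,0,(570,-327))
m=((P[...,2]>.005)&(P[...,2]<.018)&(c['color'].max(-1)<70)&(np.hypot(P[...,0]-.570,P[...,1]+.327)<.06))
print('sil ring',rect(P[m][:,:2]))
cv2.imwrite('pics/w2.png',c['color'][...,::-1])
plan((658.5,119.4,195,None),(658.5,119.4,195,88))
E
```

```text
(570, -327)
  px [284. 186.] 6895 (571.6, -328.1, 110.0, 79.9, 103.7) mean [ 572.5 -331.7] zmed 10.3 max 55.1
  px [286. 193.] 1640 (569.4, -328.2, 64.2, 29.7, 103.4) mean [ 570.3 -330.1] zmed 36.3 max 55.1
sil ring (572.9, -333.1, 60.1, 36.9, 104.4)
t 8.45 tcp [ 570.8 -327.9  196. ] psi -76.43 j [-15.8  26.2   3.2  -0.  -66.8  29.4] F [-0.9 -0.8 -0.4] g 0.998 0.0
shift [-414.2 -190.3    0.9] turn 0.000 rad | rows 8 per row [-51.8 -23.8   0.1] 0.0
shift [0. 0. 0.] turn 0.272 rad | rows 2 per row [0. 0. 0.] 0.1359
```

View pics/w2.png

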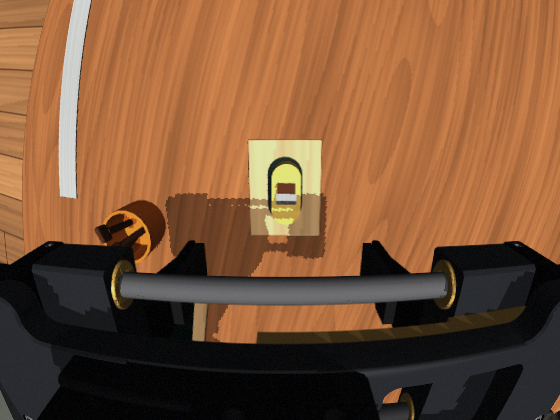

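The plane sits upright on its oval at (286,190). The dark ring is slightly wider on the left, which suggests it's about 1.5–2 mm off sideways. I'll recheck with the arm settled and with the side camera.

```bash
python3 - <<'E'
from h import *
for k in range(2):
    c,P=wlook((570,-327),lo=.005);comps(P,c['color'],.02,.06,0,(570,-327))
for n in('side','top'):
    c=shot(n);P=cloud(c);print(n);comps(P,c['color'],.005,.06,0,(570,-327));comps(P,c['color'],.018,.06,0,(570,-327))
E
```

```text
(570, -327)
  px [283. 185.] 6962 (571.7, -328.4, 108.9, 80.3, 103.6) mean [ 572.5 -331.9] zmed 10.3 max 54.2
  px [284. 192.] 1684 (569.7, -328.2, 64.1, 29.8, 103.2) mean [ 570.3 -330. ] zmed 36.3 max 54.2
(570, -327)
  px [282. 185.] 7073 (571.4, -328.5, 109.5, 80.8, 103.6) mean [ 572.4 -331.9] zmed 10.3 max 54.3
  px [283. 192.] 1700 (569.6, -328.2, 64.2, 29.6, 103.2) mean [ 570.3 -330.1] zmed 36.3 max 54.3
side
  px [405. 321.] 2099 (568.6, -328.4, 109.9, 83.9, 103.3) mean [ 563.1 -331.2] zmed 10.4 max 55.8
  px [406. 315.] 597 (567.4, -328.3, 63.7, 33.2, 105.2) mean [ 563.7 -329.9] zmed 35.3 max 55.8
top
```

Both cameras agree on a 1.5–2 mm offset toward -x, so I'll mend it.

{"fn": "drive_tool", "kwargs": {"moves": [{"delta_pos": [0,0,30],"turn": 0,"claw": 1},{"delta_pos": [0,0,50],"turn": 0,"claw": 0.6},{"delta_pos": [0,0,50],"turn": 0,"claw": 0.6},{"delta_pos": [0,0,34],"turn": 0,"claw": 0.6},{"delta_pos": [0,0,12],"turn": 0,"claw": 0.6},{"delta_pos": [0,0,3.5],"turn": 0,"claw": 0.6},{"delta_pos": [0,0,0],"turn": 0,"claw": 0.1},{"delta_pos": [0,0,0],"turn": 0,"claw": 0.1},{"delta_pos": [0,0,0],"turn": 0,"claw": 0.1},{"delta_pos": [0,0,0],"turn": 0,"claw": 0.1},{"delta_pos": [0,0,0],"turn": 0,"claw": 0.1}]}}

```text
time_s: 10.02
tcp_pos: [0.5707, -0.328, 0.0158]
ee_rot: [[0.235, -0.972, 0.001], [-0.972, -0.235, -0.001], [0.001, -0.001, -1.0]]
wrist_force: [-1.0, 0.6, 6.0]
gripper_width: 0.34
gripper_force: 30.0
```

{"fn": "drive_tool", "kwargs": {"moves": [{"delta_pos": [0,0,-3],"turn": 0,"claw": 0.1},{"delta_pos": [0,-1.8,0],"turn": 0,"claw": 0.1},{"delta_pos": [0,0,0],"turn": 0,"claw": 0.1},{"delta_pos": [0,0,2],"turn": 0,"claw": 0.1},{"delta_pos": [0,0,1],"turn": 0,"claw": 0.1},{"delta_pos": [0,0,0],"turn": 0,"claw": 0.1}]}}

```text
time_s: 10.78
tcp_pos: [0.572, -0.3273, 0.0158]
ee_rot: [[0.235, -0.972, -0.0], [-0.972, -0.235, -0.0], [0.0, 0.0, -1.0]]
wrist_force: [-1.4, 2.0, 4.9]
gripper_width: 0.34
gripper_force: 30.0
```

{"fn": "drive_tool", "kwargs": {"moves": [{"delta_pos": [0,0,0],"turn": 0,"claw": 0.6},{"delta_pos": [0,0,0],"turn": 0,"claw": 0.6},{"delta_pos": [0,0,0],"turn": 0,"claw": 0.6},{"delta_pos": [0,0,-10],"turn": 0,"claw": 1},{"delta_pos": [0,0,-40],"turn": 0,"claw": 1},{"delta_pos": [0,0,-50],"turn": 0,"claw": 1},{"delta_pos": [0,0,-50],"turn": 0,"claw": 1},{"delta_pos": [0,0,-30],"turn": 0,"claw": 1},{"delta_pos": [0,0,0],"turn": 0,"claw": 1}]}}

```text
time_s: 11.9
tcp_pos: [0.5737, -0.3281, 0.1991]
ee_rot: [[0.235, -0.972, 0.008], [-0.972, -0.235, -0.003], [0.005, -0.007, -1.0]]
wrist_force: [0.6, 0.2, -0.6]
gripper_width: 0.995
gripper_force: 0.0
```

```bash
python3 - <<'E'
from h import *
c,P=wlook((570,-327),lo=.005);comps(P,c['color'],.02,.06,0,(570,-327))
c,P=wlook((671,-110),lo=.003,hi=.016,dark=70)
plan((658.5,119.4,195,None),(658.5,119.4,195,88))
E
```

```text
(570, -327)
  px [286. 186.] 6867 (571.5, -328.1, 110.0, 80.5, 103.7) mean [ 572.4 -331.7] zmed 10.3 max 54.8
  px [286. 193.] 1630 (571.2, -327.4, 63.9, 29.3, 103.2) mean [ 571.9 -329.2] zmed 36.3 max 54.8
(671, -110)
  px [184. 329.] 400 (655.5, -117.1, 76.6, 29.4, 75.7) mean [ 659.3 -107.9] zmed 10.6 max 12.4
t 12.0 tcp [ 571.7 -327.1  194.7] psi -76.43 j [-15.8  26.4   3.3  -0.  -66.9  29.3] F [-0.6  0.6 -1.6] g 0.998 0.0
shift [-4.137e+02 -1.891e+02 -1.000e-01] turn 0.000 rad | rows 8 per row [-51.7 -23.6  -0. ] 0.0
shift [0. 0. 0.] turn 0.272 rad | rows 2 per row [0. 0. 0.] 0.1358
```

The plane is now within about 0.7 mm. Go to the block.

{"fn": "drive_tool", "kwargs": {"moves": [{"delta_pos": [-52,-24,0],"turn": 0,"claw": 1},{"delta_pos": [-52,-24,0],"turn": 0,"claw": 1},{"delta_pos": [-52,-24,0],"turn": 0,"claw": 1},{"delta_pos": [-52,-24,0],"turn": 0,"claw": 1},{"delta_pos": [-52,-24,0],"turn": 0,"claw": 1},{"delta_pos": [-52,-24,0],"turn": 0,"claw": 1},{"delta_pos": [-52,-24,0],"turn": 0,"claw": 1},{"delta_pos": [-50,-21,0],"turn": 0.136,"claw": 1},{"delta_pos": [0,0,0],"turn": 0.136,"claw": 1},{"delta_pos": [0,0,0],"turn": 0,"claw": 1},{"delta_pos": [0,0,0],"turn": 0,"claw": 1}]}}

```text
time_s: 13.38
tcp_pos: [0.6582, 0.1187, 0.1937]
ee_rot: [[-0.034, -0.999, -0.002], [-0.999, 0.034, -0.001], [0.001, 0.002, -1.0]]
wrist_force: [0.0, -0.5, 0.5]
gripper_width: 1.003
gripper_force: 0.0
```

```bash
python3 - <<'E'
from h import *
c,P=wlook((658,119));comps(P,c['color'],.026,.05,0,(658,119))
plan((658.5,119.4,6,88))
E
```

```text
(658, 119)
  px [280. 191.] 3059 (661.6, 119.1, 79.6, 41.7, 88.7) mean [661.2 116.6] zmed 33.8 max 36.6
  px [280. 193.] 2898 (661.4, 119.8, 78.2, 40.1, 88.5) mean [661.3 117.9] zmed 33.8 max 36.6
t 13.425 tcp [658.3 118.5 194.1] psi -91.98 j [ 24.   27.4   4.9  -0.  -67.6 -26. ] F [-0.1  0.6  0.5] g 1.002 0.0
shift [ -1.   -0.4 188.1] turn 0.000 rad | rows 4 per row [-0.2 -0.1 47. ] 0.0001
```

{"fn": "drive_tool", "kwargs": {"moves": [{"delta_pos": [-0.9,-2.7,40],"turn": -0.006,"claw": 1},{"delta_pos": [0,0,50],"turn": 0,"claw": 1},{"delta_pos": [0,0,45],"turn": 0,"claw": 1},{"delta_pos": [0,0,33],"turn": 0,"claw": 0.8},{"delta_pos": [0,0,15],"turn": 0,"claw": 0.8},{"delta_pos": [0,0,5],"turn": 0,"claw": 0.3},{"delta_pos": [0,0,0],"turn": 0,"claw": 0.3},{"delta_pos": [0,0,0],"turn": 0,"claw": 0.3},{"delta_pos": [0,0,0],"turn": 0,"claw": 0.3},{"delta_pos": [0,0,0],"turn": 0,"claw": 0.3},{"delta_pos": [0,0,0],"turn": 0,"claw": 0.3}]}}

```text
time_s: 14.8
tcp_pos: [0.6621, 0.1205, 0.0081]
ee_rot: [[-0.029, -1.0, 0.002], [-1.0, 0.029, 0.0], [-0.001, -0.002, -1.0]]
wrist_force: [-1.7, 0.4, 5.7]
gripper_width: 0.478
gripper_force: 30.0
```

{"fn": "drive_tool", "kwargs": {"moves": [{"delta_pos": [0,0,-10],"turn": 0,"claw": 0.3},{"delta_pos": [0,0,-30],"turn": 0,"claw": 0.3},{"delta_pos": [0,0,-50],"turn": 0,"claw": 0.3},{"delta_pos": [30,-2,-30],"turn": 0,"claw": 0.3},{"delta_pos": [50,-3,0],"turn": 0,"claw": 0.3},{"delta_pos": [50,-3,0],"turn": 0,"claw": 0.3},{"delta_pos": [50,-3,0],"turn": 0,"claw": 0.3},{"delta_pos": [30,-2,0],"turn": 0,"claw": 0.3},{"delta_pos": [20,-1,0],"turn": 0,"claw": 0.3},{"delta_pos": [0,0,0],"turn": 0,"claw": 0.3},{"delta_pos": [0,0,0],"turn": 0,"claw": 0.3}]}}

```text
time_s: 16.18
tcp_pos: [0.6686, -0.1092, 0.1265]
ee_rot: [[-0.028, -1.0, -0.0], [-1.0, 0.028, 0.0], [-0.0, 0.0, -1.0]]
wrist_force: [0.2, 0.1, -0.5]
gripper_width: 0.48
gripper_force: 30.0
```

```bash
python3 - <<'E'
from h import *
c,P=wlook((672,-110),lo=.005,hi=.014);print('sil');comps(P,c['color'],.005,.016,70,(672,-110));print('held');comps(P,c['color'],.1,.2,0,(672,-110))
cv2.imwrite('pics/w3.png',c['color'][...,::-1])
plan((672.5,-110,60,93.1))
E
```

```text
(672, -110)
  px [273. 165.] 5010 (673.4, -122.1, 92.7, 85.5, 93.3) mean [ 676.6 -144.4] zmed 10.1 max 13.1
sil
  px [276. 170.] 1661 (674.5, -140.3, 49.2, 27.4, 2.0) mean [ 673.8 -140.5] zmed 10.5 max 13.1
held
  px [283. 236.] 9390 (668.0, -129.0, 66.7, 41.9, 178.3) mean [ 667.8 -131.7] zmed 152.0 max 167.8
  px [ 62. 252.] 165 (747.7, -144.0, 12.0, 6.0, 110.6) mean [ 747.4 -144.2] zmed 198.6 max 200.0
  px [504. 252.] 159 (587.6, -140.2, 12.1, 6.5, 58.7) mean [ 587.8 -139.6] zmed 198.6 max 200.0
  px [ 79. 310.] 179 (747.3, -119.4, 18.2, 2.3, 86.9) mean [ 747.2 -119.5] zmed 198.7 max 200.0
  px [487. 309.] 165 (589.3, -115.4, 17.2, 2.5, 88.5) mean [ 589.3 -115.6] zmed 198.5 max 200.0
  px [221. 316.] 728 (692.0, -111.7, 26.0, 5.8, 91.4) mean [ 692.8 -110.6] zmed 179.2 max 200.0
  px [283. 318.] 1979 (669.2, -87.2, 40.1, 18.6, 179.1) mean [669.1 -87.9] zmed 152.3 max 154.0
  px [346. 316.] 732 (644.8, -110.6, 25.6, 5.4, 85.3) mean [ 644.1 -109.2] zmed 179.1 max 200.0
t 16.225 tcp [ 668.7 -108.9  126.6] psi -91.59 j [  4.4  31.2   1.3  -0.  -60.1  -6. ] F [ 0.4  0.1 -1.5] g 0.48 29.995951652526855
shift [ 1.  -3.9 66.6] turn -0.082 rad | rows 2 per row [ 0.5 -1.9 33.3] -0.0409
```

View pics/w3.png

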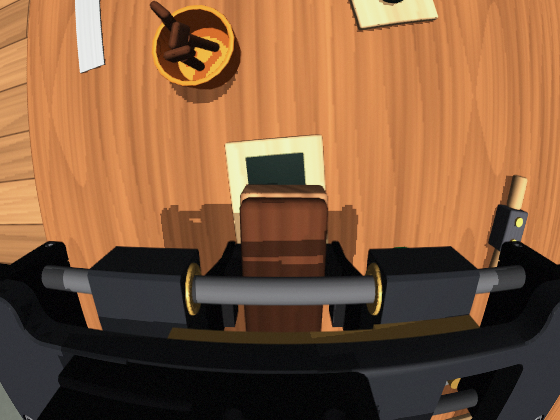

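The view shows the held block centred between the pads at (283,260). The far half of its board is visible at (275,165), which puts the board centre near (672.8,-110.2) at 93.3°.

{"fn": "drive_tool", "kwargs": {"moves": [{"delta_pos": [0.2,-4.1,20],"turn": 0,"claw": 0.3},{"delta_pos": [0,0,30],"turn": -0.085,"claw": 0.3},{"delta_pos": [0,0,30],"turn": 0,"claw": 0.3},{"delta_pos": [0,0,15],"turn": 0,"claw": 0.3},{"delta_pos": [0,0,5],"turn": 0,"claw": 0.3},{"delta_pos": [0,0,0],"turn": 0,"claw": 0.3},{"delta_pos": [0,0,0],"turn": 0,"claw": 0.3}]}}

```text
time_s: 17.1
tcp_pos: [0.6736, -0.1104, 0.028]
ee_rot: [[0.056, -0.998, 0.002], [-0.998, -0.056, -0.0], [0.0, -0.002, -1.0]]
wrist_force: [-0.1, 0.5, -0.0]
gripper_width: 0.48
gripper_force: 30.0
```

```bash
python3 - <<'E'
from h import *
plan((672.8,-109.2,18,93.3))
E
```

```text
t 17.1 tcp [ 673.6 -110.4   28. ] psi -86.78 j [  4.2  37.4  -3.3   0.  -49.2  -1. ] F [-0.1  0.5 -0. ] g 0.48 29.995900690555573
shift [-1.2  0.8  9.9] turn -0.001 rad | rows 1 per row [-1.2  0.8  9.9] -0.0013
```

{"fn": "drive_tool", "kwargs": {"moves": [{"delta_pos": [-1.2,0.8,4],"turn": 0,"claw": 0.3},{"delta_pos": [0,0,3],"turn": 0,"claw": 0.3},{"delta_pos": [0,0,1.5],"turn": 0,"claw": 0.3},{"delta_pos": [0,0,1],"turn": 0,"claw": 0.3},{"delta_pos": [0,0,0],"turn": 0,"claw": 0.3}]}}

```text
time_s: 17.73
tcp_pos: [0.6717, -0.1093, 0.0181]
ee_rot: [[0.056, -0.998, -0.0], [-0.998, -0.056, -0.0], [0.0, 0.0, -1.0]]
wrist_force: [-3.5, 0.1, 5.4]
gripper_width: 0.477
gripper_force: 30.0
```

{"fn": "drive_tool", "kwargs": {"moves": [{"delta_pos": [0,0,0],"turn": 0,"claw": 0.7},{"delta_pos": [0,0,0],"turn": 0,"claw": 0.7},{"delta_pos": [0,0,0],"turn": 0,"claw": 0.7},{"delta_pos": [0,0,-10],"turn": 0,"claw": 1},{"delta_pos": [0,0,-40],"turn": 0,"claw": 1},{"delta_pos": [0,0,-50],"turn": 0,"claw": 1},{"delta_pos": [0,0,-50],"turn": 0,"claw": 1},{"delta_pos": [0,0,-30],"turn": 0,"claw": 1},{"delta_pos": [0,0,0],"turn": 0,"claw": 1},{"delta_pos": [0,0,0],"turn": 0,"claw": 1}]}}

```text
time_s: 18.98
tcp_pos: [0.6712, -0.1091, 0.1966]
ee_rot: [[0.056, -0.998, -0.001], [-0.998, -0.056, 0.001], [-0.001, 0.001, -1.0]]
wrist_force: [-0.0, -0.1, 0.1]
gripper_width: 0.997
gripper_force: 0.0
```

```bash
python3 - <<'E'
from h import *
c,P=wlook((672,-110),lo=.005);comps(P,c['color'],.035,.06,0,(672,-110))
plan((461,110,195,None),(461,110,195,90))
E
```

```text
(672, -110)
  px [240.  83.] 242 (719.2, -217.6, 29.8, 4.2, 24.3) mean [ 718.6 -217.6] zmed 48.2 max 57.1
  px [281. 184.] 7841 (672.8, -110.1, 116.2, 85.5, 93.2) mean [ 673.1 -115.5] zmed 10.8 max 46.3
  px [358. 247.] 239 (578.3, -43.1, 42.9, 9.4, 54.1) mean [578.6 -43.4] zmed 11.6 max 14.2
  px [239.  82.] 171 (719.2, -217.6, 29.8, 4.2, 24.3) mean [ 718.6 -217.7] zmed 54.1 max 57.1
  px [283. 192.] 2989 (671.1, -110.1, 77.5, 40.1, 93.1) mean [ 671.3 -111.6] zmed 43.8 max 46.3
t 19.025 tcp [ 671.  -109.2  195.8] psi -86.8 j [  4.3  28.5   6.9  -0.  -68.6  -1.1] F [ 0.9 -0.8 -0.3] g 0.995 0.0
shift [-230.5  197.5    1.4] turn 0.000 rad | rows 5 per row [-46.1  39.5   0.3] 0.0
shift [0. 0. 0.] turn 0.056 rad | rows 1 per row [0. 0. 0.] 0.0558
```

The block is about 1.7 mm off in x, and there's time to mend it.

{"fn": "drive_tool", "kwargs": {"moves": [{"delta_pos": [0,0,30],"turn": 0,"claw": 1},{"delta_pos": [0,0,50],"turn": 0,"claw": 0.7},{"delta_pos": [0,0,50],"turn": 0,"claw": 0.7},{"delta_pos": [0,0,30],"turn": 0,"claw": 0.7},{"delta_pos": [0,0,12],"turn": 0,"claw": 0.7},{"delta_pos": [0,0,5],"turn": 0,"claw": 0.7},{"delta_pos": [0,0,0],"turn": 0,"claw": 0.3},{"delta_pos": [0,0,0],"turn": 0,"claw": 0.3},{"delta_pos": [0,0,0],"turn": 0,"claw": 0.3},{"delta_pos": [0,0,0],"turn": 0,"claw": 0.3},{"delta_pos": [0,0,0],"turn": 0,"claw": 0.3}]}}

```text
time_s: 20.4
tcp_pos: [0.6724, -0.1093, 0.0215]
ee_rot: [[0.056, -0.998, 0.002], [-0.998, -0.056, -0.0], [0.0, -0.002, -1.0]]
wrist_force: [-2.0, 0.2, 6.1]
gripper_width: 0.478
gripper_force: 30.0
```

{"fn": "drive_tool", "kwargs": {"moves": [{"delta_pos": [0,0,-3],"turn": 0,"claw": 0.3},{"delta_pos": [0,-1.6,0],"turn": 0,"claw": 0.3},{"delta_pos": [0,0,0],"turn": 0,"claw": 0.3},{"delta_pos": [0,0,2],"turn": 0,"claw": 0.3},{"delta_pos": [0,0,1],"turn": 0,"claw": 0.3},{"delta_pos": [0,0,0],"turn": 0,"claw": 0.3}]}}

```text
time_s: 21.15
tcp_pos: [0.6734, -0.1092, 0.0215]
ee_rot: [[0.056, -0.998, 0.0], [-0.998, -0.056, -0.0], [0.0, -0.0, -1.0]]
wrist_force: [-3.0, 0.8, 5.6]
gripper_width: 0.475
gripper_force: 30.0
```

{"fn": "drive_tool", "kwargs": {"moves": [{"delta_pos": [0,0,0],"turn": 0,"claw": 0.7},{"delta_pos": [0,0,0],"turn": 0,"claw": 0.7},{"delta_pos": [0,0,0],"turn": 0,"claw": 0.7},{"delta_pos": [0,0,-10],"turn": 0,"claw": 1},{"delta_pos": [0,0,-40],"turn": 0,"claw": 1},{"delta_pos": [0,0,-50],"turn": 0,"claw": 1},{"delta_pos": [0,0,-50],"turn": 0,"claw": 1},{"delta_pos": [0,0,-30],"turn": 0,"claw": 1},{"delta_pos": [0,0,0],"turn": 0,"claw": 1},{"delta_pos": [0,0,0],"turn": 0,"claw": 1}]}}

```text
time_s: 22.4
tcp_pos: [0.6728, -0.109, 0.1995]
ee_rot: [[0.056, -0.998, -0.001], [-0.998, -0.056, 0.001], [-0.001, 0.001, -1.0]]
wrist_force: [0.2, 0.4, -0.5]
gripper_width: 0.999
gripper_force: 0.0
```

```bash
python3 - <<'E'
from h import *
c,P=wlook((672,-110),lo=.005);comps(P,c['color'],.035,.06,0,(672,-110))
plan((461,110,195,None),(461,110,195,90))
E
```

```text
(672, -110)
  px [242.  83.] 220 (719.4, -217.4, 28.1, 4.6, 24.4) mean [ 718.8 -217.5] zmed 50.8 max 57.1
  px [283. 184.] 7703 (672.8, -110.2, 115.9, 85.3, 93.1) mean [ 673.1 -115.4] zmed 10.8 max 46.5
  px [359. 246.] 238 (578.6, -42.9, 43.1, 9.6, 56.5) mean [578.5 -43.3] zmed 11.6 max 14.6
  px [240.  82.] 162 (719.4, -217.4, 28.1, 4.6, 24.4) mean [ 719.  -217.5] zmed 54.1 max 57.1
  px [283. 191.] 2959 (673.1, -110.1, 78.2, 39.7, 94.0) mean [ 673.1 -111.8] zmed 43.8 max 46.5
t 22.45 tcp [ 672.6 -109.1  198.8] psi -86.8 j [  4.3  28.5   7.4  -0.  -69.1  -1.1] F [-0.2  0.4  0.1] g 1.001 0.0
shift [-230.5  199.1    4.4] turn 0.000 rad | rows 5 per row [-46.1  39.8   0.9] 0.0
shift [0. 0. 0.] turn 0.056 rad | rows 1 per row [0. 0. 0.] 0.0558
```

{"fn": "drive_tool", "kwargs": {"moves": [{"delta_pos": [-46,40,1],"turn": 0,"claw": 0.6},{"delta_pos": [-46,40,1],"turn": 0,"claw": 0.6},{"delta_pos": [-46,40,1],"turn": 0,"claw": 0.6},{"delta_pos": [-46,40,1],"turn": 0,"claw": 0.6},{"delta_pos": [-46,39,0],"turn": 0,"claw": 0.6},{"delta_pos": [0,0,0],"turn": 0,"claw": 0.6},{"delta_pos": [0,0,0],"turn": 0,"claw": 0.6}]}}

```text
time_s: 23.32
tcp_pos: [0.4618, 0.1094, 0.1956]
ee_rot: [[0.057, -0.998, -0.001], [-0.998, -0.057, -0.001], [0.001, 0.001, -1.0]]
wrist_force: [-0.1, -0.3, -1.0]
gripper_width: 0.602
gripper_force: 0.0
```

```bash
python3 - <<'E'
from h import *
c,P=wlook((461,110),lo=.005,hi=.06);print('hub');comps(P,c['color'],.03,.06,0,(461,110))
print('board');comps(P,c['color'],.005,.015,70,(384,298))
plan((461,110,15,None))
E
```

```text
(461, 110)
  px [377. 173.] 1660 (361.7, 85.6, 69.7, 35.2, 101.2) mean [359.8  84.3] zmed 12.5 max 43.8
  px [282. 188.] 3310 (462.7, 110.1, 71.5, 70.4, 119.6) mean [462.5 108.4] zmed 12.4 max 44.2
hub
  px [393. 176.] 209 (349.7, 83.0, 20.8, 10.8, 101.2) mean [350.   82.2] zmed 41.7 max 43.8
  px [282. 195.] 397 (462.4, 110.2, 21.2, 20.7, 49.0) mean [462.3 109.4] zmed 41.9 max 44.2
board
  px [327. 321.] 744 (391.2, 277.2, 67.0, 37.6, 4.8) mean [395. 280.] zmed 10.5 max 12.4
t 23.375 tcp [462.2 108.9 195.6] psi -86.82 j [ 32.9   8.7 -22.2   0.  -59.1 -29.8] F [-0.1  0.2  1.2] g 0.602 0.0
shift [ -1.3   0.9 180.6] turn 0.000 rad | rows 4 per row [-0.3  0.2 45.1] 0.0
```

{"fn": "drive_tool", "kwargs": {"moves": [{"delta_pos": [-1.2,-0.2,40],"turn": 0,"claw": 0.6},{"delta_pos": [0,0,50],"turn": 0,"claw": 0.6},{"delta_pos": [0,0,45],"turn": 0,"claw": 0.6},{"delta_pos": [0,0,28],"turn": 0,"claw": 0.6},{"delta_pos": [0,0,13],"turn": 0,"claw": 0.6},{"delta_pos": [0,0,4],"turn": 0,"claw": 0.6},{"delta_pos": [0,0,0],"turn": 0,"claw": 0.1},{"delta_pos": [0,0,0],"turn": 0,"claw": 0.1},{"delta_pos": [0,0,0],"turn": 0,"claw": 0.1},{"delta_pos": [0,0,0],"turn": 0,"claw": 0.1},{"delta_pos": [0,0,0],"turn": 0,"claw": 0.1},{"delta_pos": [0,0,0],"turn": 0,"claw": 0.1}]}}

```text
time_s: 24.88
tcp_pos: [0.4624, 0.1108, 0.0167]
ee_rot: [[0.056, -0.998, 0.001], [-0.998, -0.056, 0.0], [-0.0, -0.001, -1.0]]
wrist_force: [-1.1, -0.1, 6.1]
gripper_width: 0.249
gripper_force: 30.0
```

```bash
python3 - <<'E'
from h import *
plan((462,110,120,None),(384,298,120,None))
E
```

```text
t 24.875 tcp [462.4 110.8  16.7] psi -86.77 j [ 33.1  23.2 -34.6   0.  -32.2 -29.9] F [-1.1 -0.1  6.1] g 0.249 29.999886606819928
shift [   0.8    0.3 -103.3] turn 0.000 rad | rows 2 per row [  0.4   0.2 -51.7] 0.0
shift [-192.1   67.3    0. ] turn 0.000 rad | rows 4 per row [-48.   16.8   0. ] 0.0
```

{"fn": "drive_tool", "kwargs": {"moves": [{"delta_pos": [0,0,-10],"turn": 0,"claw": 0.1},{"delta_pos": [0,0,-40],"turn": 0,"claw": 0.1},{"delta_pos": [0,0,-50],"turn": 0,"claw": 0.1},{"delta_pos": [-30,10,-40],"turn": 0,"claw": 0.1},{"delta_pos": [-54,14,0],"turn": 0,"claw": 0.1},{"delta_pos": [-54,14,0],"turn": 0,"claw": 0.1},{"delta_pos": [-54,14,0],"turn": 0,"claw": 0.1},{"delta_pos": [-54,10,0],"turn": 0,"claw": 0.1},{"delta_pos": [-36,0,0],"turn": 0,"claw": 0.1},{"delta_pos": [0,0,0],"turn": 0,"claw": 0.1},{"delta_pos": [0,0,0],"turn": 0,"claw": 0.1}]}}

```text
time_s: 26.25
tcp_pos: [0.3836, 0.3875, 0.1553]
ee_rot: [[0.056, -0.998, -0.002], [-0.998, -0.056, -0.002], [0.002, 0.002, -1.0]]
wrist_force: [-1.4, -0.0, -2.7]
gripper_width: 0.24
gripper_force: 30.0
```

```bash
python3 - <<'E'
from h import *
c,P=wlook((384,297),lo=.004,hi=.02);print('sil');comps(P,c['color'],.004,.016,70,(384,298))
print('held');comps(P,c['color'],.12,.165,0,(387,390))
cv2.imwrite('pics/w4.png',c['color'][...,::-1])
plan((385,297,60,None))
E
```

```text
(384, 297)
  px [287. 104.] 11728 (384.5, 297.7, 104.8, 104.6, 2.9) mean [384.8 297.5] zmed 10.2 max 13.3
sil
  px [287. 103.] 5397 (385.0, 297.3, 77.6, 77.3, 3.2) mean [384.6 297.3] zmed 10.5 max 13.3
held
  px [283. 225.] 6297 (384.1, 373.1, 70.4, 43.9, 3.0) mean [384.4 369.4] zmed 151.0 max 165.0
  px [283. 307.] 75 (381.3, 421.7, 19.8, 2.7, 4.2) mean [381.5 421.5] zmed 150.4 max 151.6
t 26.3 tcp [383.9 387.3 155.6] psi -86.84 j [ 62.3  17.8 -16.3  -0.  -56.  -59.1] F [ 0.5  0.1 -3.5] g 0.243 29.999876129440963
shift [90.1  3.7 95.7] turn 0.000 rad | rows 3 per row [30.   1.2 31.9] 0.0
```

View pics/w4.png

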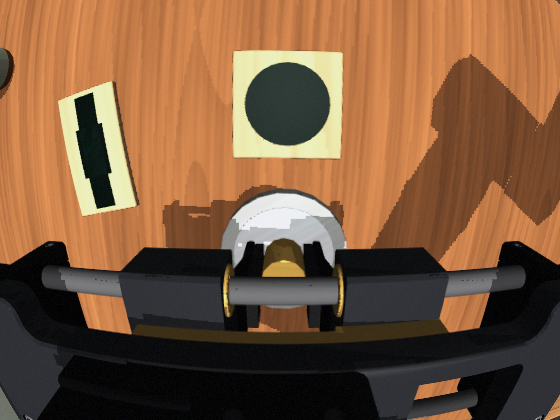

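The held wheel is level at (283,235), and its board is fully visible at (287,104), centre (384.8,297.4). The shave board is at (98,148).

{"fn": "drive_tool", "kwargs": {"moves": [{"delta_pos": [20,1,0],"turn": 0,"claw": 0.1},{"delta_pos": [40,2,0],"turn": 0,"claw": 0.1},{"delta_pos": [29.7,1.1,10],"turn": 0,"claw": 0.1},{"delta_pos": [0,0,35],"turn": 0,"claw": 0.1},{"delta_pos": [0,0,40],"turn": 0,"claw": 0.1},{"delta_pos": [0,0,25],"turn": 0,"claw": 0.1},{"delta_pos": [0,0,8],"turn": 0,"claw": 0.1},{"delta_pos": [0,0,0],"turn": 0,"claw": 0.1},{"delta_pos": [0,0,0],"turn": 0,"claw": 0.1}]}}

```text
time_s: 27.42
tcp_pos: [0.3859, 0.2993, 0.0394]
ee_rot: [[0.056, -0.998, 0.002], [-0.998, -0.056, 0.002], [-0.002, -0.002, -1.0]]
wrist_force: [0.3, 0.1, -2.8]
gripper_width: 0.245
gripper_force: 30.0
```

```bash
python3 - <<'E'
from h import *
c=dict(np.load('wrist.npz'));P=wcloud(c);comps(P,c['color'],.004,.02,0,(587,347));comps(P,c['color'],.004,.016,70,(587,347))
plan((384.8,297.5,26.7,None))
E
```

```text
px [ 97. 150.] 7231 (588.1, 346.9, 136.3, 78.1, 102.1) mean [584.5 346. ] zmed 10.1 max 13.2
  px [ 93. 151.] 2493 (588.3, 346.9, 123.5, 36.9, 103.0) mean [588.1 346.7] zmed 10.4 max 12.8
t 27.425 tcp [385.9 299.3  39.4] psi -86.79 j [ 56.9  21.8 -31.7   0.  -36.3 -53.7] F [ 0.3  0.1 -2.8] g 0.245 29.999721217900515
shift [ 1.8  1.2 12.7] turn 0.000 rad | rows 1 per row [ 1.8  1.2 12.7] 0.0
```

{"fn": "drive_tool", "kwargs": {"moves": [{"delta_pos": [1,0.6,6],"turn": 0,"claw": 0.1},{"delta_pos": [0,0,2],"turn": 0,"claw": 0.1},{"delta_pos": [0,0,0],"turn": 0,"claw": 0.1},{"delta_pos": [0,0,0],"turn": 0,"claw": 0.1}]}}

```text
time_s: 27.92
tcp_pos: [0.3848, 0.2979, 0.0302]
ee_rot: [[0.056, -0.998, 0.0], [-0.998, -0.056, 0.0], [-0.0, -0.0, -1.0]]
wrist_force: [-0.5, -0.2, -3.2]
gripper_width: 0.241
gripper_force: 30.0
```

```bash
python3 - <<'E'
from h import *
plan((384.8,297.5,26.7,None))
E
```

```text
t 27.925 tcp [384.8 297.9  30.2] psi -86.78 j [ 56.9  22.6 -32.3   0.  -35.  -53.7] F [-0.5 -0.2 -3.2] g 0.241 29.99959660694003
shift [0.4 0.  3.5] turn 0.000 rad | rows 1 per row [0.4 0.  3.5] 0.0
```

{"fn": "drive_tool", "kwargs": {"moves": [{"delta_pos": [0.3,0,2],"turn": 0,"claw": 0.1},{"delta_pos": [0,0,1],"turn": 0,"claw": 0.1},{"delta_pos": [0,0,0.5],"turn": 0,"claw": 0.1},{"delta_pos": [0,0,0.3],"turn": 0,"claw": 0.1},{"delta_pos": [0,0,0],"turn": 0,"claw": 0.1}]}}

```text
time_s: 28.55
tcp_pos: [0.3847, 0.2974, 0.0267]
ee_rot: [[0.056, -0.998, -0.0], [-0.998, -0.056, -0.0], [0.0, 0.0, -1.0]]
wrist_force: [-2.3, -1.3, 4.4]
gripper_width: 0.243
gripper_force: 30.0
```

In contact; release and rise.

{"fn": "drive_tool", "kwargs": {"moves": [{"delta_pos": [0,0,0],"turn": 0,"claw": 0.6},{"delta_pos": [0,0,0],"turn": 0,"claw": 0.6},{"delta_pos": [0,0,0],"turn": 0,"claw": 0.6},{"delta_pos": [0,0,-10],"turn": 0,"claw": 0.6},{"delta_pos": [0,0,-40],"turn": 0,"claw": 0.6},{"delta_pos": [0,0,-50],"turn": 0,"claw": 0.6},{"delta_pos": [0,0,-50],"turn": 0,"claw": 0.6},{"delta_pos": [0,0,-20],"turn": 0,"claw": 0.6},{"delta_pos": [0,0,0],"turn": 0,"claw": 0.6},{"delta_pos": [0,0,0],"turn": 0,"claw": 0.6}]}}

```text
time_s: 29.8
tcp_pos: [0.3841, 0.2969, 0.1954]
ee_rot: [[0.056, -0.998, -0.001], [-0.998, -0.056, -0.001], [0.001, 0.002, -1.0]]
wrist_force: [0.4, -1.0, 0.3]
gripper_width: 0.601
gripper_force: 0.0
```

```bash
python3 - <<'E'
from h import *
c,P=wlook((385,297),lo=.005,hi=.07);comps(P,c['color'],.016,.07,0,(385,297))
plan((427,-77.5,195,None),(427,-77.5,195,83))
E
```

```text
(385, 297)
  px [282. 187.] 8620 (384.5, 297.6, 104.6, 104.5, 92.6) mean [384.8 293.9] zmed 10.8 max 53.9
  px [283. 190.] 3491 (384.4, 297.0, 70.8, 70.7, 47.8) mean [384.4 295.1] zmed 22.5 max 53.9
t 29.85 tcp [384.1 296.8 195. ] psi -86.8 j [ 56.9   9.9 -20.9  -0.  -59.4 -53.7] F [ 1.1 -0.9 -0.1] g 0.602 0.0
shift [376.1 -22.    0.7] turn 0.000 rad | rows 7 per row [53.7 -3.1  0.1] 0.0
shift [0. 0. 0.] turn 0.178 rad | rows 1 per row [0. 0. 0.] 0.1779
```

{"fn": "drive_tool", "kwargs": {"moves": [{"delta_pos": [54,-3,0],"turn": 0,"claw": 0.7},{"delta_pos": [54,-3,0],"turn": 0,"claw": 0.7},{"delta_pos": [54,-3,0],"turn": 0,"claw": 0.7},{"delta_pos": [54,-3,0],"turn": 0,"claw": 0.7},{"delta_pos": [54,-3,0],"turn": 0,"claw": 0.7},{"delta_pos": [54,-3,0],"turn": 0,"claw": 0.7},{"delta_pos": [52,-4,0],"turn": 0,"claw": 0.7},{"delta_pos": [0,0,0],"turn": 0.178,"claw": 0.7},{"delta_pos": [0,0,0],"turn": 0,"claw": 0.7},{"delta_pos": [0,0,0],"turn": 0,"claw": 0.7}]}}

```text
time_s: 31.1
tcp_pos: [0.4275, -0.0763, 0.1957]
ee_rot: [[-0.118, -0.993, -0.002], [-0.993, 0.118, -0.0], [0.0, 0.001, -1.0]]
wrist_force: [-0.3, 0.5, 0.8]
gripper_width: 0.696
gripper_force: 0.0
```

```bash
python3 - <<'E'
from h import *
c,P=wlook((427,-77),lo=.004,hi=.04);
comps(P,c['color'],.022,.04,0,(427,-77))
m=(c['color'].max(-1)<110)&(P[...,2]>.012)&(P[...,2]<.04)&(np.hypot(P[...,0]-.427,P[...,1]+.077)<.07);print('mid',rect(P[m][:,:2]),m.sum())
cv2.imwrite('pics/w5.png',c['color'][...,::-1])
plan((427,-77.5,4,83))
E
```

```text
(427, -77)
  px [283. 186.] 2188 (427.0, -77.6, 116.3, 27.5, 82.7) mean [426.7 -80.7] zmed 24.5 max 30.9
  px [198. 231.] 573 (530.3, -38.9, 49.4, 19.8, 113.4) mean [530.3 -38.5] zmed 12.0 max 14.9
  px [283. 189.] 1155 (427.3, -74.6, 52.6, 27.5, 82.7) mean [427.  -78.3] zmed 26.1 max 30.9
mid (428.0, -71.4, 98.6, 27.0, 82.7) 942
t 31.15 tcp [427.6 -76.1 195.9] psi -96.81 j [ 11.5   4.6 -27.1  -0.  -58.4 -18.3] F [ 0.9 -0.2  0.1] g 0.695 0.0
shift [  1.4   0.2 191.9] turn 0.003 rad | rows 4 per row [ 0.3  0.1 48. ] 0.0008
```

View pics/w5.png

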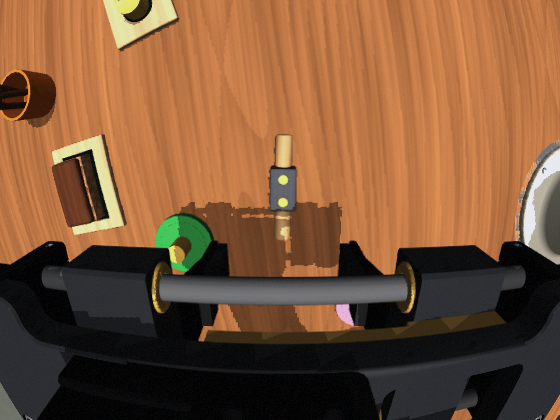

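The wrist view shows the shave at (283,188), lined up with the tool. The green wheel at (185,240) is clear of the fingers.

{"fn": "drive_tool", "kwargs": {"moves": [{"delta_pos": [1.4,0.2,40],"turn": 0,"claw": 0.7},{"delta_pos": [0,0,50],"turn": 0,"claw": 0.7},{"delta_pos": [0,0,50],"turn": 0,"claw": 0.7},{"delta_pos": [0,0,33],"turn": 0,"claw": 0.7},{"delta_pos": [0,0,14],"turn": 0,"claw": 0.7},{"delta_pos": [0,0,4],"turn": 0,"claw": 0.7},{"delta_pos": [0,0,0],"turn": 0,"claw": 0.1},{"delta_pos": [0,0,0],"turn": 0,"claw": 0.1},{"delta_pos": [0,0,0],"turn": 0,"claw": 0.1},{"delta_pos": [0,0,0],"turn": 0,"claw": 0.1},{"delta_pos": [0,0,0],"turn": 0,"claw": 0.1},{"delta_pos": [0,0,0],"turn": 0,"claw": 0.1}]}}

```text
time_s: 32.65
tcp_pos: [0.4276, -0.078, 0.0057]
ee_rot: [[-0.121, -0.993, 0.001], [-0.993, 0.121, 0.0], [-0.0, -0.001, -1.0]]
wrist_force: [-0.3, -0.0, 5.3]
gripper_width: 0.318
gripper_force: 29.9
```

```bash
python3 - <<'E'
from h import *
plan((427,-77.5,165,None),(588.2,346.9,165,None),(588.2,346.9,165,102.2))
E
```

```text
t 32.65 tcp [427.6 -78.    5.7] psi -96.98 j [ 11.2  21.6 -40.7   0.  -27.6 -18.2] F [-0.3 -0.   5.3] g 0.318 29.92241084575653
shift [  -0.5    0.6 -159.3] turn 0.000 rad | rows 3 per row [ -0.2   0.2 -53.1] 0.0
shift [-4.408e+02 -1.085e+02  1.000e-01] turn 0.000 rad | rows 8 per row [-55.1 -13.6   0. ] 0.0
shift [0. 0. 0.] turn -0.335 rad | rows 2 per row [0. 0. 0.] -0.1673
```

{"fn": "drive_tool", "kwargs": {"moves": [{"delta_pos": [0,0,-10],"turn": 0,"claw": 0.1},{"delta_pos": [0,0,-40],"turn": 0,"claw": 0.1},{"delta_pos": [0,0,-50],"turn": 0,"claw": 0.1},{"delta_pos": [-30,-7,-40],"turn": 0,"claw": 0.1},{"delta_pos": [-52,-13,-20],"turn": 0,"claw": 0.1},{"delta_pos": [-55,-14,0],"turn": 0,"claw": 0.1},{"delta_pos": [-55,-14,0],"turn": 0,"claw": 0.1},{"delta_pos": [-55,-14,0],"turn": 0,"claw": 0.1},{"delta_pos": [-55,-14,0],"turn": 0,"claw": 0.1},{"delta_pos": [-55,-14,0],"turn": 0,"claw": 0.1},{"delta_pos": [-53,-12,0],"turn": 0,"claw": 0.1},{"delta_pos": [-31,-6,0],"turn": 0,"claw": 0.1}]}}

```text
time_s: 34.15
tcp_pos: [0.5882, 0.3487, 0.1644]
ee_rot: [[-0.121, -0.993, -0.001], [-0.993, 0.121, -0.0], [0.001, 0.001, -1.0]]
wrist_force: [0.8, -0.5, -1.3]
gripper_width: 0.32
gripper_force: 29.9
```

{"fn": "drive_tool", "kwargs": {"moves": [{"delta_pos": [0,0,0],"turn": -0.168,"claw": 0.1},{"delta_pos": [0,0,0],"turn": -0.168,"claw": 0.1},{"delta_pos": [0,0,40],"turn": 0,"claw": 0.1},{"delta_pos": [0,0,45],"turn": 0,"claw": 0.1},{"delta_pos": [0,0,30],"turn": 0,"claw": 0.1},{"delta_pos": [0,0,15],"turn": 0,"claw": 0.1},{"delta_pos": [0,0,0],"turn": 0,"claw": 0.1},{"delta_pos": [0,0,0],"turn": 0,"claw": 0.1},{"delta_pos": [0,0,0],"turn": 0,"claw": 0.1},{"delta_pos": [0,0,0],"turn": 0,"claw": 0.1}]}}

```text
time_s: 35.4
tcp_pos: [0.5886, 0.3469, 0.0365]
ee_rot: [[0.212, -0.977, 0.001], [-0.977, -0.212, 0.001], [-0.001, -0.002, -1.0]]
wrist_force: [-0.2, -0.1, -1.8]
gripper_width: 0.316
gripper_force: 29.9
```

```bash
python3 - <<'E'
from h import *
plan((588.2,346.9,15.7,102.3))
E
```

```text
t 35.4 tcp [588.6 346.9  36.5] psi -77.74 j [ 44.   36.9  -2.8   0.  -50.2 -31.8] F [-0.2 -0.1 -1.8] g 0.316 29.92326647043228
shift [-0.1  0.4 20.8] turn -0.001 rad | rows 1 per row [-0.1  0.4 20.8] -0.0006
```

{"fn": "drive_tool", "kwargs": {"moves": [{"delta_pos": [0,0,12],"turn": 0,"claw": 0.1},{"delta_pos": [0,0,5],"turn": 0,"claw": 0.1},{"delta_pos": [0,0,0],"turn": 0,"claw": 0.1},{"delta_pos": [0,0,0],"turn": 0,"claw": 0.1},{"delta_pos": [0,0,1.5],"turn": 0,"claw": 0.1},{"delta_pos": [0,0,1],"turn": 0,"claw": 0.1},{"delta_pos": [0,0,0.5],"turn": 0,"claw": 0.1},{"delta_pos": [0,0,0],"turn": 0,"claw": 0.1}]}}

```text
time_s: 36.4
tcp_pos: [0.5883, 0.3466, 0.0159]
ee_rot: [[0.212, -0.977, 0.0], [-0.977, -0.212, 0.0], [-0.0, -0.0, -1.0]]
wrist_force: [-1.2, 0.0, 2.5]
gripper_width: 0.325
gripper_force: 29.9
```

{"fn": "drive_tool", "kwargs": {"moves": [{"delta_pos": [0,0,0],"turn": 0,"claw": 0.6},{"delta_pos": [0,0,0],"turn": 0,"claw": 0.6},{"delta_pos": [0,0,0],"turn": 0,"claw": 0.6},{"delta_pos": [0,0,-10],"turn": 0,"claw": 0.6},{"delta_pos": [0,0,-40],"turn": 0,"claw": 0.6},{"delta_pos": [0,0,-50],"turn": 0,"claw": 0.6},{"delta_pos": [0,0,-50],"turn": 0,"claw": 0.6},{"delta_pos": [0,0,-30],"turn": 0,"claw": 0.6},{"delta_pos": [0,0,0],"turn": 0,"claw": 0.6},{"delta_pos": [0,0,0],"turn": 0,"claw": 0.6}]}}

```text
time_s: 37.65
tcp_pos: [0.5877, 0.3463, 0.1948]
ee_rot: [[0.212, -0.977, -0.001], [-0.977, -0.212, -0.0], [0.0, 0.001, -1.0]]
wrist_force: [-0.6, -0.1, -1.2]
gripper_width: 0.6
gripper_force: 0.0
```

```bash
python3 - <<'E'
from h import *
c,P=wlook((588,347),lo=.005,hi=.07);comps(P,c['color'],.018,.07,0,(588,347))
cv2.imwrite('pics/w6.png',c['color'][...,::-1])
c=shot('side');cv2.imwrite('pics/side1.png',c['color'][...,::-1])
plan()
E
```

```text
(588, 347)
  px [282. 186.] 8220 (588.3, 346.9, 136.5, 76.4, 102.2) mean [589.3 342.8] zmed 10.5 max 40.2
  px [283. 190.] 2329 (587.8, 346.6, 115.7, 27.9, 101.9) mean [588.4 343.8] zmed 34.4 max 40.2
t 37.75 tcp [587.6 346.  193.7] psi -77.75 j [ 44.   28.8   7.1  -0.  -68.5 -31.8] F [ 0.8  0.1 -0.1] g 0.599 0.0
```

View pics/w6.png

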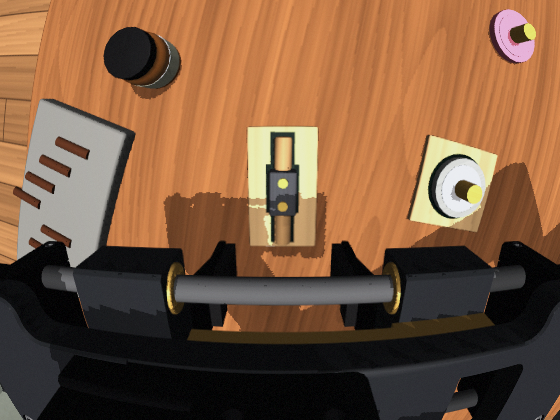

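View pics/side1.png

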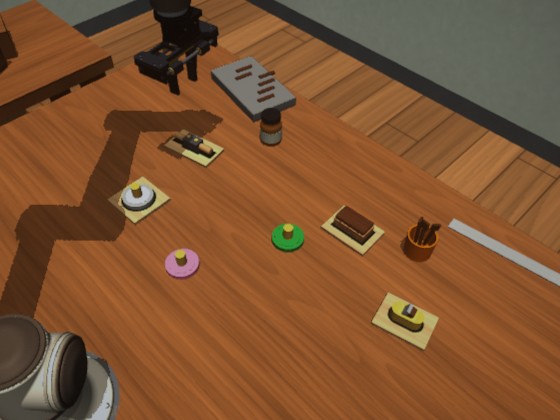

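The wrist view shows the shave centred on its silhouette at (283,188). The side view shows all four tools on their own boards: shave (195,147), wheel (138,197), block (353,226) and plane (406,318). The jar (271,127) and pot (421,240) haven't moved, so I'm handing in.

```bash
python3 -c "
from h import *
print(ticket.finish_job())"
```

```text
the job is handed in; nothing more can be done
None
```

The plane, block, wheel and shave each stand upright on their own boards, measured within about 1 mm and 1° of their silhouettes; the jar and pot were left where they stood, and I handed the job in at about 38 s (no verdict was returned).

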